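# Test-fire the bench launcher

### The arm

A 7-joint arm with a two-finger parallel gripper is mounted at the origin on the work surface; the furniture and walls round the work are solid. World frame = base frame: x ahead of the robot, y to its left, z up, the work surface at z = 0. Lengths are in m, angles in degrees, forces in N, time in s.
With the tool pointing down it reaches from about 0.425 to 0.95 m from the base axis. Payload 16.7 kg.
Tool frame: the origin (TCP) lies between the finger pads; the fingertips stand 14 mm ahead of it and the grasp point (between the pads) lies 5 mm behind it; y points along the fingers, x is the direction in which the jaws open and shut, and the axes are right-handed (so a half turn about y gives the same grasp; the last joint's range is limited). The gripper opens to 94 mm and grips with 3 to 60 N. Pads are 16 mm wide; open, the fingers measure 119 mm over their backs; the gripper's body (75 mm by 177 mm) begins 78 mm behind the grasp point.
Start: joints at [54.803, 24.414, 4.234, 92.017, -1.954, 63.644, -3.845], TCP at [0.303, -0.603, 0.219] pointing down, gripper open.
Joint ranges: [-163.25, 163.25], [-28.42, 122.38], [-70.27, 78.77], [12.13, 141.07], [-58.53, 238.53], [9.26, 117.41], [-156.51, 156.51]. Speed limits (degrees/s): [108.29, 108.29, 136.94, 136.94, 172.46, 172.46, 172.46].

### API

Orientations are given as a 3x3 rotation matrix whose columns are the frame's x, y, z axes.
In Python, from bench import * gives the robot as it stands. The module is installed in compiled form; this text tells all that it offers.
- The arm moves only by the tool send_rows, never from a script. Its argument "series" is one flat list of numbers, 7 for each row, row after row: the shift along the tool's x, y, z in m, then the turn, a rotation vector about the tool's x, y, z in degrees, then the closure, from -1 (fully open) to 1 (shut), so that 0 is half open. In form: [x, y, z, ax, ay, az, fingers, x, y, z, ax, ay, az, fingers, ...]. A call has 1 to 20 rows; each row is the pose to reach, as a shift and turn from the pose commanded when the call began, along the tool's axes at that moment; what a row does not reach only later rows make up. A row lasts 1/12 s, in which the tool goes at most 41.7 mm and 7.16 degrees, less where a joint would pass 70% of its speed; a pose out of reach is approached as far as the arm can. A call with a gripper value outside its range is refused whole. The fingers move at their own pace and stop on an object; "grip_force" is the grip in N (left out, the last holds). Time passes only in rows, so rows that repeat a pose let the fingers close. It gives the time, the measured TCP pose, the force and the opening at its end, in the units of the state.
- get_obs(): the state, without advancing time (a new reading comes with each control period).
- get_image(name): name is "scene" or "top" or "wrist"; returns the picture (400x640x3 uint8, blue, green, red); there is no depth.
- camera_model(name): a dict with "mtx" (3x3 intrinsics, pixels), "eye" and "attitude" of the camera in the world. Camera axes: x right, y down, z forward; pixel columns grow to the right and rows downward; lengths in m; the calibration is good to about 2 mm. A picture is of the moment at which its call begins: read the wrist's pose just before it. camera_model takes no time and is no camera call; for the wrist camera it gives the pose at the moment of the call.
- hand_in(): hands the job in, once; it reports no verdict.
The state is a dict: "time_s": time; "q": joint angles; "qvel": joint speeds; "joint_efforts": joint torques, N m; "tcp_pos": TCP position; "eef_rot": TCP orientation; "force": force on the tool from outside, world axes, zero at the start; "moment": the same for the moment, N m; "grip_width": finger opening in m.
Only numpy, scipy, OpenCV 4.12 (cv2) and the standard library are available. Lean on these libraries where they do the work, as an engineer would, in place of code of your own. Each camera call takes 0.05 s, during which the arm holds its last target. There are 200 camera calls.

### The job

Test-fire the launcher without a model on it: gently draw its sprung steel arm back by the black upright handle until the sear catches, without forcing it hard against the buffer, and let go so that the arm stays cocked by itself. Then press the trigger paddle with the fingers so that the arm snaps forward and kicks the carriage to the far end of its rods, and leave the paddle free. Do not touch the carriage, and do not disturb the things lying around.

Things in the scene. Friction and masses are not known exactly. Their poses are not given: they have to be found in the camera images.
- launcher: The fixed plywood bed of the launcher, 215 x 325 mm, 15 mm thick, on the table. Origin on the table under the bed; the bed spans x -100 to +115 mm and y -150 to +175 mm in its own axes. Its y is the way the carriage is kicked; z up. The rods of the carriage lie along y at x = -33 mm; with the arm at rest the handle is at (-75, -10) mm.
- pivot (a point): Point on the arm's vertical pivot axis at the bed's upper face (15 mm above the table), at (55, -10) mm in the bed's axes; its post is 63 mm high. The sear block stands 70 mm from this axis: beyond its tooth is a rubber buffer, met 0.03 to 0.04 rad past the catching angle: at the handle the force jumps 3 N, then climbs 1.7 N per mm for 18 mm to a hard end. Over 25 N on the arm is too hard.
- handle (a point): Centre of the handle's top, 96 mm above the table. The handle is a round upright black peg, 14 mm in diameter, from 48 to 96 mm above the table, 130 mm from the pivot axis, fixed to the arm (a flat steel bar 16 mm wide, 40 to 48 mm above the table). Drawing it back takes 0 N at rest to 10 N, and 1 N more as the lug rides over the tooth.
- kicker (a joint): Angle of the sprung arm, rad: 0 at rest (arm along the bed's -x), growing as it is drawn back, anticlockwise from above (handle first moves to the bed's -y). Spring 1.0 N m/rad, so 7.7 N per rad at the handle. A lug under the arm rides over a bevelled tooth, which springs up behind it and holds it. The sear block is set anew each time: it holds the arm at some 0.85 to 1.30 rad, not measured.
- trigger (a joint): Travel of the trigger paddle, m: 0 up, 0.012 fully down. It is linked to the tooth under the bed, so it dips as the lug rides over the tooth. Pressed 2 to 5 mm down it frees a cocked arm; this takes 2 to 5 N. Fully down is a hard end: over 25 N on it is too hard. A spring lifts it again.
- trigger_top (a point): Centre of the upper face of the trigger paddle, 48 mm above the table when up. The paddle is a flat steel plate, 27 x 30 mm, between two low cheeks at the rear right of the bed, at x = 92 mm and y = -125 to -85 mm in the bed's axes; it moves straight down. Clear of the arm's swing.
- carriage (a joint): Travel of the wooden carriage (36 x 50 x 14 mm, with chocks) along its two rods, m: 0 to 0.015 at the start, just ahead of the resting arm; 0.115 at the far end stop. It slides with slight friction and stays where it stops.
- carriage_mid (a point): Centre of the upper face of the carriage, 42 mm above the table; in the bed's axes at (-33, 25) mm plus the travel in y.
- pot: Bystander: small round dark-lidded paint pot, 33 mm wide, 34 mm high. Origin at its underside's centre.
- driver: Bystander: screwdriver with black handle, 118 mm long, lying. Origin at its underside's centre.
- tape: Bystander: roll of masking tape lying flat, 68 mm wide, 18 mm high. Origin at its underside's centre.
- glue: Bystander: small white glue bottle with a green cap, 30 mm wide, 61 mm high. Origin at its underside's centre.
- peg: Bystander: wooden clamp peg, 72 mm long, lying on the launcher's bed. Origin at its underside's centre.

How it is judged:
By the outcome, as a careful person would: the job done as asked, in the order asked, and still so for the second after the job is handed in, with the robot touching nothing.
It also fails if it takes over 58 s, if anything falls off the work surface, if the arm or the gripper's body presses on something with over 40 N, if the wrist force passes 120 N, or if a joint passes its speed limit or range.

## Working session

There is one attempt and no reset: what is moved stays moved. The work goes in short steps, Python scripts to look and compute and a tool call to move; the robot and the scene stay as the last step left them, time stands still between calls to the robot, and variables do not carry over. Pictures are saved under pics/ and viewed, about 8 in all and at most 12, crops included, and the job is handed in when it is done.

Besides the shell and the picture viewer there is one more tool, called after "Emit:" as name(argument=value, ...), one argument or row to a line, values as JSON. send_rows: Moves the arm, as the interface text tells. Its arguments: {"type":"object","properties":{"series":{"type":"array","items":{"type":"number"}},"grip_force":{"type":"number"}},"required":["series"]}

```bash
mkdir -p pics
python3 - <<'E'
from bench import *
import cv2
for n in("top","scene"):
    cv2.imwrite(f"pics/{n}0.png",get_image(n)); c=camera_model(n); print(n,c)
o=get_obs(); print(o)
E
```

```text
top {'mtx': array([[422.04510213,   0.        , 323.09710862],
       [  0.        , 422.04510213, 201.07072348],
       [  0.        ,   0.        ,   1.        ]]), 'eye': array([0.36453208, 0.08203866, 1.09657237]), 'attitude': array([[-6.93771074e-05, -9.84141841e-01,  1.77383292e-01],
       [-9.99527076e-01,  5.52294341e-03,  3.02509630e-02],
       [-3.07509163e-02, -1.77297305e-01, -9.83676800e-01]])}
scene {'mtx': array([[491.94204468,   0.        , 321.42975584],
       [  0.        , 491.94204468, 199.69611023],
       [  0.        ,   0.        ,   1.        ]]), 'eye': array([-0.07457685,  0.50080871,  0.71963131]), 'attitude': array([[-0.51557753, -0.54944009,  0.65749175],
       [-0.85683437,  0.33403534, -0.39275343],
       [-0.003831  , -0.76585637, -0.64300027]])}
{'time_s': 0.1, 'q': array([54.80323959, 24.44619417,  4.23160831, 92.047423  , -1.95266845,
       63.64419233, -3.84302111]), 'qvel': array([-0.10961999, -0.07071807,  0.09917695, -0.11436808, -0.10302218,
        0.0025725 ,  0.12607964]), 'joint_efforts': array([ 7.52520020e-03, -9.37455869e+01,  3.67659643e+00, -4.55041444e+01,
       -4.85376630e-02,  1.67308829e-02, -6.12696027e-08]), 'tcp_pos': array([ 0.30236571, -0.60307014,  0.21885311]), 'eef_rot': array([[ 4.48244696e-01, -5.99905633e-04,  8.93910696e-01],
       [-8.93910168e-01,  9.76558917e-04,  4.48245087e-01],
       [-1.14186121e-03, -9.99999343e-01, -9.85243901e-05]]), 'force': array([-0.42226136,  0.52945908,  0.34860511]), 'moment': array([-0.01528599, -0.03138995,  0.04413598]), 'grip_width': 0.09380189064620313}
```

View pics/top0.png

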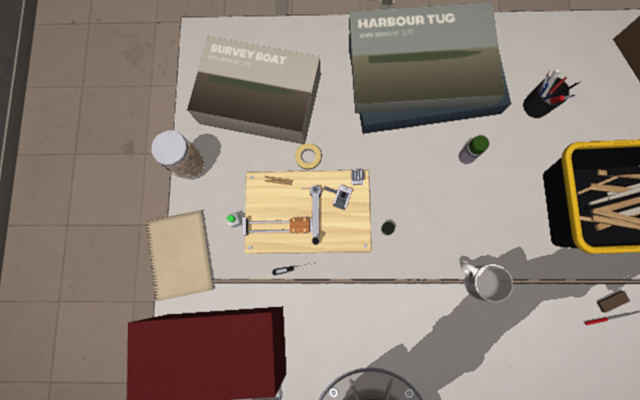

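View pics/scene0.png

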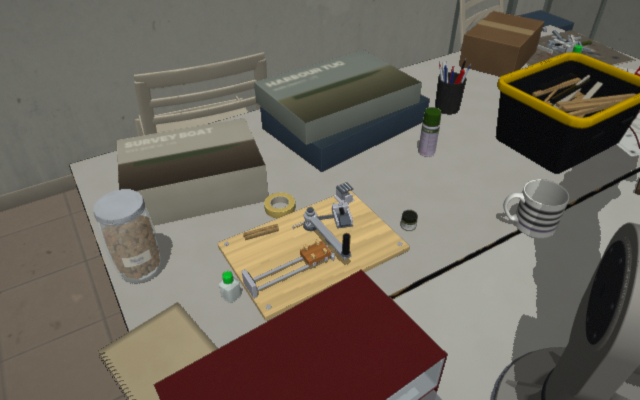

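Bed axes are roughly the world axes: the pivot is up in the image, the handle is at about (315,240) and the trigger at about (358,175). I'll enlarge this to measure.

Run:
```python
import cv2
a=cv2.imread("pics/top0.png")[150:290,225:415]
cv2.imwrite("pics/c0.png",cv2.resize(a,None,fx=4.2,fy=4.2,interpolation=cv2.INTER_CUBIC))
```

```text
(no output)
```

View pics/c0.png

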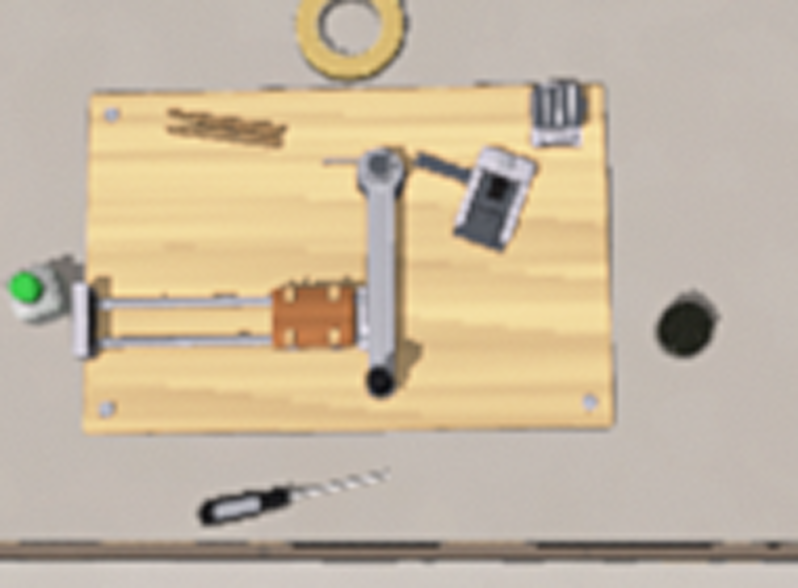

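```bash
cat > h.py <<'E'
from bench import *
import numpy as np
def ray(n,u,v,z,c=None):
    c=c or camera_model(n); d=np.array(c["attitude"])@np.linalg.inv(c["mtx"])@[u,v,1]; e=np.array(c["eye"])
    return e+d*(z-e[2])/d[2]
def proj(n,p,c=None):
    c=c or camera_model(n); q=np.array(c["attitude"]).T@(np.array(p)-c["eye"]); q=np.array(c["mtx"])@q; return q[:2]/q[2]
E
python3 - <<'E'
from h import *
P=lambda u,v,z:ray("top",225+(u+.5)/4.2-.5,150+(v+.5)/4.2-.5,z)
w=[P(92,94,.015),P(604,86,.015),P(612,427,.015),P(84,433,.015),P(379,379,.096),P(382,168,.078)]
b=np.array([(115,175),(115,-150),(-100,-150),(-100,175),(-75,-10),(55,-10)])/1000
W=np.array(w)[:,:2]
bm,wm=b.mean(0),W.mean(0); H=(b-bm).T@(W-wm); th=np.arctan2(H[0,1]-H[1,0],H[0,0]+H[1,1])
R=np.array([[np.cos(th),-np.sin(th)],[np.sin(th),np.cos(th)]]); t=wm-R@bm
print("th",np.degrees(th),"t",t); print("resid mm",((W-(b@R.T+t))*1000).round(1))
np.savez("bed.npz",R=R,t=t)
for n,p in dict(handle=(-.075,-.01),pivot=(.055,-.01),trig=(.092,-.105),car=(-.033,.025)).items(): print(n,R@p+t)
for u,v,z,n in [(557,100,.05,"trig dark"),(556,138,.03,"trig white"),(497,188,.04,"sear black"),(497,195,.035,"sear mid"),(517,152,.035,'searUR'),(478,240,.035,'searlow'),(685,328,.034,"pot"),(240,503,.02,"driver"),(388,472,.01,"tip"),(25,288,.061,"glue"),(227,127,.02,"peg"),(350,25,.018,"tape")]:
    p=P(u,v,z)[:2]; q=R.T@(p-t); d=q-[.055,-.01]; print(n,p.round(3),"bed",q.round(4),"r",np.hypot(*d).round(3),"armang",((np.arctan2(d[1],d[0])-np.pi)%(2*np.pi)).round(3))
E
```

```text
th 0.4173431496826275 t [0.5258307  0.14342152]
resid mm [[-0.5 -0.7]
 [-0.2  1.7]
 [ 2.3  2.5]
 [ 1.6 -1.1]
 [ 0.7 -0.5]
 [-3.9 -1.9]]
handle [0.45090553 0.13287549]
pivot [0.58090208 0.1338224 ]
trig [0.61859308 0.03909443]
car [0.49264948 0.16818049]
trig dark [0.624 0.027] bed [ 0.0976 -0.1168] r 0.115 armang 1.95
trig white [0.605 0.027] bed [ 0.0785 -0.1168] r 0.109 armang 1.787
sear black [0.572 0.064] bed [ 0.0457 -0.0799] r 0.07 armang 1.438
sear mid [0.569 0.064] bed [ 0.0423 -0.0799] r 0.071 armang 1.391
searUR [0.595 0.051] bed [ 0.0689 -0.0925] r 0.084 armang 1.738
searlow [0.541 0.076] bed [ 0.0147 -0.0679] r 0.071 armang 0.963
pot [ 0.487 -0.048] bed [-0.0402 -0.1912] r 0.205 armang 1.087
driver [0.384 0.22 ] bed [-0.1414  0.0773] r 0.215 armang 5.865
tip [0.403 0.131] bed [-0.1234 -0.0115] r 0.178 armang 0.008
glue [0.509 0.345] bed [-0.0152  0.2014] r 0.223 armang 5.033
peg [0.616 0.232] bed [0.0907 0.0878] r 0.104 armang 4.362
tape [0.682 0.155] bed [0.1561 0.0108] r 0.103 armang 3.345
```

```bash
cat >> h.py <<'E'
from scipy.spatial.transform import Rotation as Ro
B=np.load("bed.npz")
def bedw(x,y): return B["R"]@[x,y]+B["t"]
TH=np.arctan2(B["R"][1,0],B["R"][0,0])
def down(a): # tool x at world angle a (rad), y down
    x=np.array([np.cos(a),np.sin(a),0]); y=np.array([0,0,-1.]); return np.column_stack([x,y,np.cross(x,y)])
def row(p,a,o=None):
    o=o or get_obs(); R0=np.array(o["eef_rot"]); s=R0.T@(np.array(p)-o["tcp_pos"]); r=Ro.from_matrix(R0.T@down(a)).as_rotvec(degrees=True)
    return s.round(4).tolist()+r.round(2).tolist()
E
python3 - <<'E'
from h import *
o=get_obs();c=camera_model("wrist");R0=o["eef_rot"]
print("cam in tool",R0.T@(c["eye"]-o["tcp_pos"]),"\n",R0.T@c["attitude"],c["mtx"])
print(row([.49,.07,.26],TH-np.pi/2))
E
```

```text
cam in tool [ 7.34400088e-05 -1.66668587e-01  6.50236217e-02] 
 [[ 9.99996979e-01 -6.40383627e-04  2.37318399e-03]
 [-2.45671572e-03 -2.28370390e-01  9.73571225e-01]
 [-8.14941190e-05 -9.73574114e-01 -2.28371274e-01]] [[330.60608548   0.         317.93639426]
 [  0.         330.60608548 201.02008016]
 [  0.           0.           1.        ]]
[-0.5176, -0.0406, 0.4694, 0.02, 26.21, -0.06]
```

Emit:
send_rows(
  series=[-0.518, -0.041, 0.469, 0, 26.2, 0, -1, -0.518, -0.041, 0.469, 0, 26.2, 0, -1, -0.518, -0.041, 0.469, 0, 26.2, 0, -1, -0.518, -0.041, 0.469, 0, 26.2, 0, -1, -0.518, -0.041, 0.469, 0, 26.2, 0, -1, -0.518, -0.041, 0.469, 0, 26.2, 0, -1, -0.518, -0.041, 0.469, 0, 26.2, 0, -1, -0.518, -0.041, 0.469, 0, 26.2, 0, -1, -0.518, -0.041, 0.469, 0, 26.2, 0, -1, -0.518, -0.041, 0.469, 0, 26.2, 0, -1, -0.518, -0.041, 0.469, 0, 26.2, 0, -1, -0.518, -0.041, 0.469, 0, 26.2, 0, -1, -0.518, -0.041, 0.469, 0, 26.2, 0, -1, -0.518, -0.041, 0.469, 0, 26.2, 0, -1, -0.518, -0.041, 0.469, 0, 26.2, 0, -1, -0.518, -0.041, 0.469, 0, 26.2, 0, -1, -0.518, -0.041, 0.469, 0, 26.2, 0, -1, -0.518, -0.041, 0.469, 0, 26.2, 0, -1, -0.518, -0.041, 0.469, 0, 26.2, 0, -1, -0.518, -0.041, 0.469, 0, 26.2, 0, -1],
)

```text
time_s: 1.77
tcp_pos: [0.4893, 0.0693, 0.2601]
eef_rot: [[0.007, -0.001, 1.0], [-1.0, -0.0, 0.007], [0.0, -1.0, -0.001]]
force: [-0.0, -0.8, -0.4]
grip_width: 0.0941
```

Run:
```python
from h import *
import cv2,pickle
o=get_obs();print(o["tcp_pos"],o["q"],o["force"],o["grip_width"],o["time_s"]); c=camera_model("wrist")
cv2.imwrite("pics/w1.png",get_image("wrist")); pickle.dump(c,open("w1.pkl","wb"))
```

```text
[0.48933103 0.06932628 0.26011908] [   3.93390723    6.43106248  -20.91488329  110.75050143    2.5690471
   63.31309374 -107.59261181] [-0.03008296 -0.76561417 -0.42113485] 0.0940687420927555 1.7667
```

View pics/w1.png

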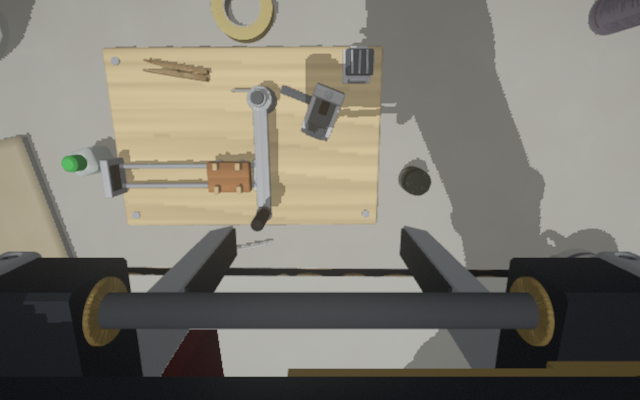

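Run:
```python
from h import *
import cv2,pickle
a=cv2.imread("pics/w1.png")[40:150,235:395]
cv2.imwrite("pics/w1c.png",cv2.resize(a,None,fx=5,fy=5,interpolation=cv2.INTER_CUBIC))
c=pickle.load(open("w1.pkl","rb"))
for u,v,z in[(262,217,.096),(259,97,.078),(359,62,.048),(323,110,.04),(378,47,.015),(377,224,.015)]:
    p=ray("wrist",u,v,z,c)[:2]; q=B["R"].T@(p-B["t"]); print((u,v),p.round(4),q.round(4))
```

```text
(262, 217) [0.4597 0.126 ] [-0.0663 -0.0169]
(259, 97) [0.5802 0.1282] [ 0.0543 -0.0156]
(359, 62) [0.6191 0.025 ] [ 0.0924 -0.1191]
(323, 110) [0.5695 0.0629] [ 0.0431 -0.0809]
(378, 47) [ 6.411e-01 -3.000e-04] [ 0.1142 -0.1445]
(377, 224) [ 0.4279 -0.0094] [-0.099  -0.1521]
```

View pics/w1c.png

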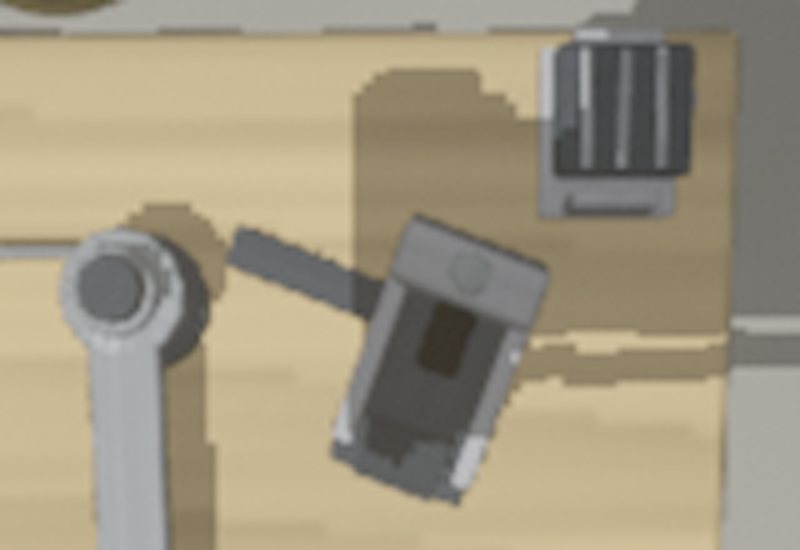

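Run:
```python
from h import *
import pickle
c=pickle.load(open("w1.pkl","rb"))
pv=ray("wrist",235+109/5,40+287/5,.078,c)[:2]
for n,u,v,z in[("lowL",335,440,.03),("lowR",460,500,.03),("tooth",395,440,.03),("bufface",436,372,.035),("buftop",455,305,.035),("plateface",470,310,.04),("plateR",545,265,.04)]:
    p=ray("wrist",235+u/5,40+v/5,z,c)[:2]; d=B["R"].T@(p-pv); print(n,p.round(4),"r",np.hypot(*d).round(4),"ang",((np.arctan2(d[1],d[0])-np.pi)%(2*np.pi)).round(3))
hx,hy=bedw(-.075,-.01); print(hx,hy); a=TH-np.pi/2
print(row([hx,hy,.135],a)); print(row([hx,hy,.076],a))
```

```text
lowL [0.5494 0.0871] r 0.053 ang 0.951
lowR [0.5358 0.0576] r 0.0851 ang 1.019
tooth [0.5495 0.073 ] r 0.0649 ang 1.077
bufface [0.5648 0.0636] r 0.0684 ang 1.343
buftop [0.5796 0.0595] r 0.071 ang 1.561
plateface [0.5782 0.0562] r 0.0742 ang 1.542
plateR [0.588  0.0396] r 0.0912 ang 1.653
0.4509055309559509 0.13287548923081746
[-0.0644, 0.1252, -0.0379, 0.04, -0.06, 0.03]
[-0.0645, 0.1842, -0.0379, 0.04, -0.06, 0.03]
```

Emit:
send_rows(
  series=[-0.0644, 0.11, -0.038, 0, 0, 0, 0.23, -0.0644, 0.11, -0.038, 0, 0, 0, 0.23, -0.0644, 0.11, -0.038, 0, 0, 0, 0.23, -0.0644, 0.11, -0.038, 0, 0, 0, 0.23, -0.0644, 0.11, -0.038, 0, 0, 0, 0.23, -0.0644, 0.11, -0.038, 0, 0, 0, 0.23, -0.0644, 0.11, -0.038, 0, 0, 0, 0.23, -0.0644, 0.11, -0.038, 0, 0, 0, 0.23, -0.0644, 0.11, -0.038, 0, 0, 0, 0.23, -0.0644, 0.11, -0.038, 0, 0, 0, 0.23, -0.0644, 0.11, -0.038, 0, 0, 0, 0.23],
  grip_force=5,
)

```text
time_s: 2.73
tcp_pos: [0.4515, 0.1338, 0.1509]
eef_rot: [[0.007, 0.001, 1.0], [-1.0, 0.0, 0.007], [-0.0, -1.0, 0.001]]
force: [0.1, -0.2, 0.0]
grip_width: 0.0367
```

Run:
```python
from h import *
import cv2
o=get_obs();print(o["tcp_pos"],o["force"],o["grip_width"]); c=camera_model("wrist")
im=get_image("wrist")
for p in [(.4509,.1329,.096),(.4509,.1329,.048)]: print(proj("wrist",p,c))
cv2.imwrite("pics/w2.png",im)
print(row([.4509,.1329,.076],TH-np.pi/2))
```

```text
[0.45151848 0.13375986 0.15094616] [ 0.11345076 -0.19024881  0.04815807] 0.03665620279014604
[317.89253274 220.63877995]
[317.7826763  204.37778974]
[0.0009, 0.0748, -0.0005, -0.03, -0.01, -0.01]
```

View pics/w2.png

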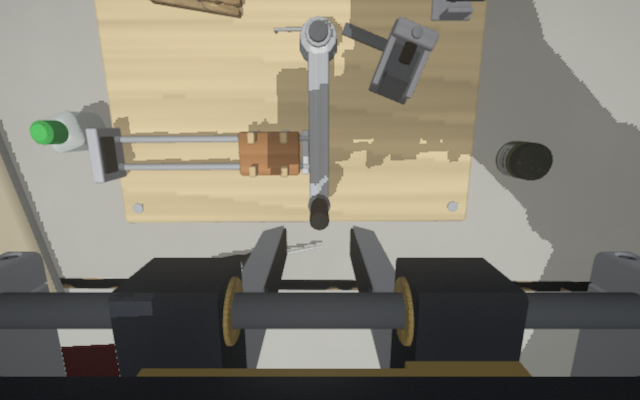

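Emit:
send_rows(
  series=[0.001, 0.035, 0, 0, 0, 0, 0.23, 0.001, 0.075, 0, 0, 0, 0, 0.23, 0.001, 0.075, 0, 0, 0, 0, 0.23, 0.001, 0.075, 0, 0, 0, 0, 0.57, 0.001, 0.075, 0, 0, 0, 0, 0.57, 0.001, 0.075, 0, 0, 0, 0, 0.57, 0.001, 0.075, 0, 0, 0, 0, 0.57, 0.001, 0.075, 0, 0, 0, 0, 0.57],
)

```text
time_s: 3.45
tcp_pos: [0.452, 0.1332, 0.0769]
eef_rot: [[0.007, 0.002, 1.0], [-1.0, 0.001, 0.007], [-0.0, -1.0, 0.002]]
force: [0.2, -0.7, -0.5]
grip_width: 0.0205
```

```bash
cat >> h.py <<'E'
def hpose(th,lead=.003,r=.13,z=.076):
    pv=bedw(.055,-.01); a=TH+np.pi+th; t=np.array([-np.sin(a),np.cos(a)])
    p=pv+r*np.array([np.cos(a),np.sin(a)])+lead*t
    return [*p,z], TH-np.pi/2+th
E
python3 - <<'E'
from h import *
o=get_obs();print(o["tcp_pos"],o["force"],o["grip_width"])
for th in np.arange(.05,.76,.05): print(round(th,2),[round(v,4) for v in row(*hpose(th),o)])
E
```

```text
[0.45199107 0.13319806 0.07690921] [ 0.22722532 -0.71639462 -0.54580834] 0.02048958188874442
0.05 [0.0098, 0.0009, -0.0008, -0.13, -2.87, -0.02]
0.1 [0.0163, 0.0009, -0.0001, -0.13, -5.73, -0.02]
0.15 [0.0227, 0.0009, 0.0008, -0.13, -8.6, -0.02]
0.2 [0.0291, 0.0009, 0.0021, -0.13, -11.46, -0.01]
0.25 [0.0354, 0.0009, 0.0037, -0.14, -14.33, -0.01]
0.3 [0.0416, 0.0009, 0.0056, -0.14, -17.19, -0.01]
0.35 [0.0477, 0.0009, 0.0078, -0.14, -20.06, -0.0]
0.4 [0.0537, 0.0009, 0.0103, -0.14, -22.92, -0.0]
0.45 [0.0596, 0.0009, 0.0132, -0.14, -25.79, 0.0]
0.5 [0.0653, 0.0009, 0.0163, -0.14, -28.65, 0.01]
0.55 [0.0708, 0.0009, 0.0197, -0.14, -31.52, 0.01]
0.6 [0.0762, 0.0009, 0.0233, -0.14, -34.38, 0.01]
0.65 [0.0814, 0.0009, 0.0272, -0.14, -37.25, 0.02]
0.7 [0.0864, 0.0009, 0.0314, -0.14, -40.11, 0.02]
0.75 [0.0911, 0.0009, 0.0358, -0.14, -42.98, 0.02]
```

Emit:
send_rows(
  series=[0.0098, 0, -0.0008, 0, -2.9, 0, 0.57, 0.0163, 0, -0.0001, 0, -5.7, 0, 0.57, 0.0227, 0, 0.0008, 0, -8.6, 0, 0.57, 0.0291, 0, 0.0021, 0, -11.5, 0, 0.57, 0.0354, 0, 0.0037, 0, -14.3, 0, 0.57, 0.0416, 0, 0.0056, 0, -17.2, 0, 0.57, 0.0477, 0, 0.0078, 0, -20.1, 0, 0.57, 0.0537, 0, 0.0103, 0, -22.9, 0, 0.57, 0.0596, 0, 0.0132, 0, -25.8, 0, 0.57, 0.0653, 0, 0.0163, 0, -28.7, 0, 0.57, 0.0708, 0, 0.0197, 0, -31.5, 0, 0.57, 0.0762, 0, 0.0233, 0, -34.4, 0, 0.57, 0.0814, 0, 0.0272, 0, -37.3, 0, 0.57, 0.0864, 0, 0.0314, 0, -40.1, 0, 0.57, 0.0864, 0, 0.0314, 0, -40.1, 0, 0.57],
)

```text
time_s: 4.7
tcp_pos: [0.4841, 0.0467, 0.0763]
eef_rot: [[0.651, 0.001, 0.759], [-0.759, 0.001, 0.651], [0.0, -1.0, 0.001]]
force: [-2.6, 3.9, 3.8]
grip_width: 0.0204
```

```bash
cat >> h.py <<'E'
def stat():
    o=get_obs(); p=o["tcp_pos"][:2]; d=p-bedw(.055,-.01); th=(np.arctan2(d[1],d[0])-np.pi-TH)%(2*np.pi)
    a=TH+np.pi+th; t=np.array([-np.sin(a),np.cos(a)]); f=np.array(o["force"][:2])
    print("t",o["time_s"],"pos",o["tcp_pos"].round(4),"grip",round(o["grip_width"],4),"TCPang",th.round(3),"r",np.hypot(*d).round(4),"Ftan",(f@t).round(2),"Frad",(f@[np.cos(a),np.sin(a)]).round(2),"Fz",o["force"][2].round(2)); return o
E
python3 - <<'E'
from h import *
o=stat()
for th in np.arange(.73,.95,.03): print(round(th,2),[round(v,4) for v in row(*hpose(th),o)])
E
```

```text
t 4.7 pos [0.4841 0.0467 0.0763] grip 0.0204 TCPang 0.725 r 0.1303 Ftan -4.62 Frad -0.64 Fz 3.8
0.73 [0.0036, 0.0003, 0.0004, -0.08, -1.61, 0.02]
0.76 [0.0075, 0.0003, 0.0006, -0.08, -3.33, 0.03]
0.79 [0.0114, 0.0003, 0.001, -0.08, -5.05, 0.03]
0.82 [0.0152, 0.0003, 0.0015, -0.08, -6.77, 0.03]
0.85 [0.0191, 0.0003, 0.0021, -0.08, -8.49, 0.03]
0.88 [0.0229, 0.0003, 0.0028, -0.08, -10.21, 0.03]
0.91 [0.0267, 0.0003, 0.0036, -0.08, -11.93, 0.03]
0.94 [0.0305, 0.0003, 0.0046, -0.08, -13.64, 0.03]
```

Emit:
send_rows(
  series=[0.0055, 0, 0.0005, 0, -2.4, 0, 0.57, 0.011, 0, 0.001, 0, -4.8, 0, 0.57, 0.0165, 0, 0.0016, 0, -7.2, 0, 0.57, 0.0165, 0, 0.0016, 0, -7.2, 0, 0.57, 0.0165, 0, 0.0016, 0, -7.2, 0, 0.57],
)

```text
time_s: 5.12
tcp_pos: [0.4949, 0.036, 0.076]
eef_rot: [[0.738, 0.0, 0.674], [-0.674, 0.0, 0.738], [-0.0, -1.0, 0.0]]
force: [-4.0, 4.4, 5.0]
grip_width: 0.0204
```

```bash
python3 -c "
from h import *
stat()"
```

```text
t 5.1167 pos [0.4949 0.036  0.076 ] grip 0.0204 TCPang 0.843 r 0.1302 Ftan -5.86 Frad -0.65 Fz 5.01
```

Emit:
send_rows(
  series=[0.002, 0, 0.0001, 0, -0.9, 0, 0.57, 0.0039, 0, 0.0001, 0, -1.7, 0, 0.57, 0.0039, 0, 0.0001, 0, -1.7, 0, 0.57],
)

```text
time_s: 5.37
tcp_pos: [0.4978, 0.0335, 0.076]
eef_rot: [[0.759, 0.0, 0.651], [-0.651, 0.0, 0.759], [-0.0, -1.0, 0.0]]
force: [-3.8, 4.9, 4.8]
grip_width: 0.0204
```

```bash
python3 -c "
from h import *
stat()"
```

```text
t 5.3667 pos [0.4978 0.0335 0.076 ] grip 0.0204 TCPang 0.872 r 0.1302 Ftan -6.08 Frad -1.36 Fz 4.85
```

Emit:
send_rows(
  series=[0.002, 0, 0.0001, 0, -0.9, 0, 0.57, 0.0039, 0, 0.0001, 0, -1.7, 0, 0.57, 0.0039, 0, 0.0001, 0, -1.7, 0, 0.57],
)

```text
time_s: 5.62
tcp_pos: [0.5008, 0.0311, 0.076]
eef_rot: [[0.778, 0.0, 0.629], [-0.629, 0.0, 0.778], [-0.0, -1.0, 0.0]]
force: [-3.7, 5.4, 5.3]
grip_width: 0.0202
```

```bash
python3 -c "
from h import *
stat()"
```

```text
t 5.6167 pos [0.5008 0.0311 0.076 ] grip 0.0202 TCPang 0.901 r 0.1303 Ftan -6.24 Frad -1.95 Fz 5.28
```

Emit:
send_rows(
  series=[0.002, 0, 0.0001, 0, -0.9, 0, 0.57, 0.0039, 0, 0.0001, 0, -1.7, 0, 0.57, 0.0039, 0, 0.0001, 0, -1.7, 0, 0.57],
)

```text
time_s: 5.87
tcp_pos: [0.5039, 0.0288, 0.076]
eef_rot: [[0.796, 0.0, 0.605], [-0.605, 0.0, 0.796], [-0.0, -1.0, 0.0]]
force: [-3.8, 5.0, 6.0]
grip_width: 0.0207
```

Emit:
send_rows(
  series=[0.002, 0, 0.0001, 0, -0.9, 0, 0.57, 0.0039, 0, 0.0001, 0, -1.7, 0, 0.57, 0.0039, 0, 0.0001, 0, -1.7, 0, 0.57],
)

```text
time_s: 6.12
tcp_pos: [0.507, 0.0265, 0.076]
eef_rot: [[0.814, -0.0, 0.581], [-0.581, 0.0, 0.814], [-0.0, -1.0, 0.0]]
force: [-4.4, 5.0, 5.9]
grip_width: 0.0206
```

Emit:
send_rows(
  series=[0.002, 0, 0.0001, 0, -0.9, 0, 0.57, 0.0039, 0, 0.0001, 0, -1.7, 0, 0.57, 0.0039, 0, 0.0001, 0, -1.7, 0, 0.57],
)

```text
time_s: 6.37
tcp_pos: [0.5102, 0.0244, 0.076]
eef_rot: [[0.831, -0.0, 0.557], [-0.557, 0.0, 0.831], [-0.0, -1.0, 0.0]]
force: [-5.4, 5.8, 6.1]
grip_width: 0.0202
```

Emit:
send_rows(
  series=[0.002, 0, 0.0001, 0, -0.9, 0, 0.57, 0.0039, 0, 0.0001, 0, -1.7, 0, 0.57, 0.0039, 0, 0.0001, 0, -1.7, 0, 0.57],
)

```text
time_s: 6.62
tcp_pos: [0.5134, 0.0224, 0.076]
eef_rot: [[0.847, -0.0, 0.532], [-0.532, 0.0, 0.847], [-0.001, -1.0, 0.0]]
force: [-5.9, 6.2, 5.1]
grip_width: 0.0202
```

```bash
python3 -c "
from h import *
stat()"
```

```text
t 6.6167 pos [0.5134 0.0224 0.076 ] grip 0.0202 TCPang 1.019 r 0.1302 Ftan -8.27 Frad -2.28 Fz 5.11
```

Emit:
send_rows(
  series=[0.002, 0, 0.0001, 0, -0.9, 0, 0.57, 0.0039, 0, 0.0001, 0, -1.7, 0, 0.57, 0.0039, 0, 0.0001, 0, -1.7, 0, 0.57],
)

```text
time_s: 6.87
tcp_pos: [0.5168, 0.0205, 0.076]
eef_rot: [[0.862, -0.0, 0.507], [-0.507, 0.001, 0.862], [-0.001, -1.0, 0.0]]
force: [-5.7, 5.7, 5.6]
grip_width: 0.0205
```

```bash
python3 -c "
from h import *
stat()"
```

```text
t 6.8667 pos [0.5168 0.0205 0.076 ] grip 0.0205 TCPang 1.049 r 0.1302 Ftan -7.71 Frad -2.15 Fz 5.59
```

Emit:
send_rows(
  series=[0.002, 0, 0.0001, 0, -0.9, 0, 0.57, 0.002, 0, 0.0001, 0, -0.9, 0, 0.57, 0.002, 0, 0.0001, 0, -0.9, 0, 0.57],
)

```text
time_s: 7.12
tcp_pos: [0.5183, 0.0196, 0.0759]
eef_rot: [[0.87, -0.001, 0.494], [-0.494, 0.0, 0.87], [-0.001, -1.0, 0.0]]
force: [-6.9, 6.8, 7.5]
grip_width: 0.0198
```

```bash
python3 -c "
from h import *
stat()"
```

```text
t 7.1167 pos [0.5183 0.0196 0.0759] grip 0.0198 TCPang 1.062 r 0.1302 Ftan -9.33 Frad -2.6 Fz 7.47
```

Emit:
send_rows(
  series=[0.001, 0, 0, 0, -0.5, 0, 0.57, 0.0015, 0, 0, 0, -0.7, 0, 0.57, 0.0015, 0, 0, 0, -0.7, 0, 0.57],
)

```text
time_s: 7.37
tcp_pos: [0.5196, 0.0189, 0.0759]
eef_rot: [[0.876, -0.001, 0.483], [-0.483, 0.0, 0.876], [-0.001, -1.0, 0.0]]
force: [-5.4, 6.0, 5.9]
grip_width: 0.0205
```

```bash
python3 -c "
from h import *
stat()"
```

```text
t 7.3667 pos [0.5196 0.0189 0.0759] grip 0.0205 TCPang 1.073 r 0.1302 Ftan -7.62 Frad -2.7 Fz 5.95
```

Emit:
send_rows(
  series=[0.001, 0, 0, 0, -0.5, 0, 0.57, 0.0015, 0, 0, 0, -0.7, 0, 0.57, 0.0015, 0, 0, 0, -0.7, 0, 0.57],
)

```text
time_s: 7.62
tcp_pos: [0.5209, 0.0183, 0.0759]
eef_rot: [[0.882, -0.001, 0.472], [-0.472, 0.001, 0.882], [-0.001, -1.0, 0.0]]
force: [-6.2, 6.7, 7.0]
grip_width: 0.0201
```

```bash
python3 -c "
from h import *
stat()"
```

```text
t 7.6167 pos [0.5209 0.0183 0.0759] grip 0.0201 TCPang 1.084 r 0.1302 Ftan -8.63 Frad -3.08 Fz 7.01
```

Emit:
send_rows(
  series=[-0.002, 0, 0, 0, 0.9, 0, 0.57, -0.0039, 0, 0.0001, 0, 1.7, 0, 0.57, -0.0058, 0, 0.0002, 0, 2.6, 0, 0.57, -0.0065, 0, 0.0003, 0, 2.9, 0, 0.57, -0.0065, 0, 0.0003, 0, 2.9, 0, 0.57, -0.0065, 0, 0.0003, 0, 2.9, 0, 0.57],
)

```text
time_s: 8.12
tcp_pos: [0.5151, 0.0215, 0.0759]
eef_rot: [[0.856, -0.001, 0.516], [-0.516, 0.0, 0.856], [-0.001, -1.0, -0.0]]
force: [-7.0, 5.0, 6.2]
grip_width: 0.0203
```

```bash
python3 -c "
from h import *
stat()"
```

```text
t 8.1167 pos [0.5151 0.0215 0.0759] grip 0.0203 TCPang 1.034 r 0.1302 Ftan -8.55 Frad -0.74 Fz 6.24
```

Emit:
send_rows(
  series=[0.003, 0, 0, 0, -1.3, 0, 0.57, 0.0065, 0, 0.0003, 0, -2.9, 0, 0.57, 0.0095, 0, 0.0005, 0, -4.2, 0, 0.57, 0.0095, 0, 0.0005, 0, -4.2, 0, 0.57],
)

```text
time_s: 8.45
tcp_pos: [0.5238, 0.0167, 0.0759]
eef_rot: [[0.893, -0.001, 0.451], [-0.451, 0.0, 0.893], [-0.001, -1.0, -0.0]]
force: [-8.2, 5.0, 7.9]
grip_width: 0.0203
```

```bash
python3 -c "
from h import *
stat()"
```

```text
t 8.45 pos [0.5238 0.0167 0.0759] grip 0.0203 TCPang 1.11 r 0.1303 Ftan -9.55 Frad -0.91 Fz 7.94
```

Emit:
send_rows(
  series=[0.0015, 0, 0, 0, -0.7, 0, 0.57, 0.003, 0, 0.0001, 0, -1.3, 0, 0.57, 0.003, 0, 0.0001, 0, -1.3, 0, 0.57],
)

```text
time_s: 8.7
tcp_pos: [0.5263, 0.0156, 0.0759]
eef_rot: [[0.902, -0.001, 0.431], [-0.431, 0.0, 0.902], [-0.001, -1.0, -0.0]]
force: [-7.0, 5.5, 7.9]
grip_width: 0.02
```

```bash
python3 -c "
from h import *
stat()"
```

```text
t 8.7 pos [0.5263 0.0156 0.0759] grip 0.02 TCPang 1.131 r 0.1302 Ftan -8.65 Frad -2.1 Fz 7.9
```

Emit:
send_rows(
  series=[0.0015, 0, 0, 0, -0.7, 0, 0.57, 0.003, 0, 0.0001, 0, -1.3, 0, 0.57, 0.003, 0, 0.0001, 0, -1.3, 0, 0.57],
)

```text
time_s: 8.95
tcp_pos: [0.529, 0.0144, 0.0759]
eef_rot: [[0.912, -0.001, 0.411], [-0.411, 0.0, 0.912], [-0.001, -1.0, -0.0]]
force: [-7.3, 6.0, 7.6]
grip_width: 0.0203
```

```bash
python3 -c "
from h import *
stat()"
```

```text
t 8.95 pos [0.529  0.0144 0.0759] grip 0.0203 TCPang 1.154 r 0.1302 Ftan -9.06 Frad -2.61 Fz 7.6
```

Emit:
send_rows(
  series=[0.0015, 0, 0, 0, -0.7, 0, 0.57, 0.003, 0, 0.0001, 0, -1.3, 0, 0.57, 0.003, 0, 0.0001, 0, -1.3, 0, 0.57],
)

```text
time_s: 9.2
tcp_pos: [0.5318, 0.0132, 0.0759]
eef_rot: [[0.921, -0.001, 0.39], [-0.39, 0.0, 0.921], [-0.001, -1.0, -0.0]]
force: [-6.8, 4.5, 7.9]
grip_width: 0.0203
```

```bash
python3 -c "
from h import *
stat()"
```

```text
t 9.2 pos [0.5318 0.0132 0.0759] grip 0.0203 TCPang 1.177 r 0.1302 Ftan -8.03 Frad -1.64 Fz 7.94
```

Emit:
send_rows(
  series=[0.001, 0, 0, 0, -0.5, 0, 0.57, 0.002, 0, 0.0001, 0, -0.9, 0, 0.57, 0.002, 0, 0.0001, 0, -0.9, 0, 0.57],
)

```text
time_s: 9.45
tcp_pos: [0.5337, 0.0125, 0.0759]
eef_rot: [[0.927, -0.001, 0.376], [-0.376, 0.0, 0.927], [-0.001, -1.0, -0.0]]
force: [-6.6, 4.8, 6.4]
grip_width: 0.0204
```

```bash
python3 -c "
from h import *
stat()"
```

```text
t 9.45 pos [0.5337 0.0125 0.0759] grip 0.0204 TCPang 1.192 r 0.1302 Ftan -7.92 Frad -2.07 Fz 6.36
```

Emit:
send_rows(
  series=[-0.002, 0, 0, 0, 0.9, 0, 0.57, -0.0039, 0, 0.0001, 0, 1.7, 0, 0.57, -0.0055, 0, 0.0002, 0, 2.4, 0, 0.57, -0.0055, 0, 0.0002, 0, 2.4, 0, 0.57],
)

```text
time_s: 9.78
tcp_pos: [0.5281, 0.0148, 0.0758]
eef_rot: [[0.91, -0.002, 0.415], [-0.415, -0.0, 0.91], [-0.001, -1.0, -0.001]]
force: [-8.6, 4.6, 7.5]
grip_width: 0.0204
```

```bash
python3 -c "
from h import *
stat()"
```

```text
t 9.7833 pos [0.5281 0.0148 0.0758] grip 0.0204 TCPang 1.146 r 0.1302 Ftan -9.72 Frad -0.72 Fz 7.5
```

Emit:
send_rows(
  series=[0.003, 0, 0, 0, -1.3, 0, 0.57, 0.006, 0, 0.0003, 0, -2.6, 0, 0.57, 0.0085, 0, 0.0004, 0, -3.7, 0, 0.57, 0.0085, 0, 0.0004, 0, -3.7, 0, 0.57],
)

```text
time_s: 10.12
tcp_pos: [0.5366, 0.0113, 0.0758]
eef_rot: [[0.935, -0.001, 0.354], [-0.354, -0.0, 0.935], [-0.001, -1.0, -0.001]]
force: [-8.4, 3.7, 6.0]
grip_width: 0.0201
```

```bash
python3 -c "
from h import *
stat()"
```

```text
t 10.1167 pos [0.5366 0.0113 0.0758] grip 0.0201 TCPang 1.217 r 0.1302 Ftan -9.12 Frad -0.59 Fz 5.99
```

Emit:
send_rows(
  series=[0.0015, 0, 0, 0, -0.7, 0, 0.57, 0.003, 0, 0.0001, 0, -1.3, 0, 0.57, 0.003, 0, 0.0001, 0, -1.3, 0, 0.57],
)

```text
time_s: 10.37
tcp_pos: [0.5393, 0.0104, 0.0758]
eef_rot: [[0.943, -0.002, 0.333], [-0.333, -0.0, 0.943], [-0.001, -1.0, -0.001]]
force: [-7.5, 3.6, 6.2]
grip_width: 0.0204
```

```bash
python3 -c "
from h import *
stat()"
```

```text
t 10.3667 pos [0.5393 0.0104 0.0758] grip 0.0204 TCPang 1.238 r 0.1302 Ftan -8.27 Frad -1.0 Fz 6.25
```

Emit:
send_rows(
  series=[0.0015, 0, 0, 0, -0.7, 0, 0.57, 0.003, 0, 0.0001, 0, -1.3, 0, 0.57, 0.003, 0, 0.0001, 0, -1.3, 0, 0.57],
)

```text
time_s: 10.62
tcp_pos: [0.5422, 0.0095, 0.0758]
eef_rot: [[0.95, -0.001, 0.312], [-0.312, -0.0, 0.95], [-0.001, -1.0, -0.001]]
force: [-6.6, 3.7, 6.3]
grip_width: 0.0201
```

```bash
python3 -c "
from h import *
stat()"
```

```text
t 10.6167 pos [0.5422 0.0095 0.0758] grip 0.0201 TCPang 1.262 r 0.1302 Ftan -7.38 Frad -1.58 Fz 6.3
```

Emit:
send_rows(
  series=[0.0015, 0, 0, 0, -0.7, 0, 0.57, 0.003, 0, 0.0001, 0, -1.3, 0, 0.57, 0.003, 0, 0.0001, 0, -1.3, 0, 0.57],
)

```text
time_s: 10.87
tcp_pos: [0.5449, 0.0086, 0.0758]
eef_rot: [[0.957, -0.002, 0.29], [-0.29, -0.0, 0.957], [-0.002, -1.0, -0.001]]
force: [-8.3, 3.9, 7.6]
grip_width: 0.0203
```

Run:
```python
from h import *
import cv2
o=stat(); im=get_image("top"); stat()
print(proj("top",[*bedw(.055-.13*np.cos(1.26),-.01-.13*np.sin(1.26)),.096]))
w=get_image("wrist"); stat()
cv2.imwrite("pics/t3.png",np.hstack([cv2.resize(im[150:270,225:385],(400,300),interpolation=2),cv2.resize(w[0:240,150:470],(400,300),interpolation=2)]))
```

```text
t 10.8667 pos [0.5449 0.0086 0.0758] grip 0.0203 TCPang 1.284 r 0.1303 Ftan -9.04 Frad -1.47 Fz 7.63
t 10.9167 pos [0.5449 0.0086 0.0758] grip 0.0203 TCPang 1.283 r 0.1303 Ftan -8.19 Frad -0.29 Fz 7.49
[365.98541127 202.02774961]
t 10.9667 pos [0.5448 0.0086 0.0758] grip 0.0202 TCPang 1.283 r 0.1303 Ftan -8.18 Frad -1.09 Fz 7.12
```

View pics/t3.png

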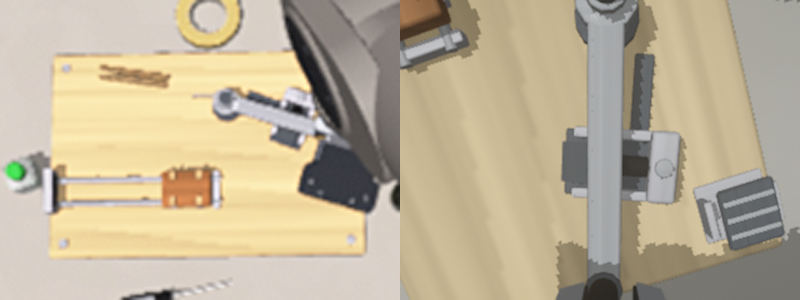

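```bash
cat >> h.py <<'E'
def av(k=6):
    F=[];o=stat()
    for _ in range(k): get_image("top"); F.append(get_obs()["force"])
    F=np.array(F); print("meanF",F.mean(0).round(2),"norm xy",np.hypot(*F.mean(0)[:2]).round(2),"sd",F.std(0).round(2))
E
cat .bash_history 2>/dev/null|head -1
```

Emit:
send_rows(
  series=[0.0015, 0, 0, 0, -0.7, 0, 0.57, 0.0025, 0, 0.0001, 0, -1.1, 0, 0.57, 0.0025, 0, 0.0001, 0, -1.1, 0, 0.57],
)

```text
time_s: 11.22
tcp_pos: [0.5471, 0.008, 0.0757]
eef_rot: [[0.962, -0.002, 0.272], [-0.272, -0.0, 0.962], [-0.002, -1.0, -0.001]]
force: [-8.4, 3.7, 7.4]
grip_width: 0.0202
```

```bash
python3 -c "
from h import *
av()"
```

```text
t 11.2167 pos [0.5471 0.008  0.0757] grip 0.0202 TCPang 1.301 r 0.1303 Ftan -9.11 Frad -1.43 Fz 7.43
meanF [-9.17  3.24  7.84] norm xy 9.72 sd [0.43 0.51 0.51]
```

Emit:
send_rows(
  series=[0.0015, 0, 0, 0, -0.7, 0, 0.57, 0.0025, 0, 0.0001, 0, -1.1, 0, 0.57, 0.0025, 0, 0.0001, 0, -1.1, 0, 0.57],
)

```text
time_s: 11.77
tcp_pos: [0.5496, 0.0075, 0.0757]
eef_rot: [[0.967, -0.002, 0.253], [-0.253, -0.0, 0.967], [-0.002, -1.0, -0.001]]
force: [-8.8, 2.5, 8.1]
grip_width: 0.0214
```

```bash
python3 -c "
from h import *
av()"
```

```text
t 11.7667 pos [0.5496 0.0075 0.0757] grip 0.0214 TCPang 1.32 r 0.1302 Ftan -9.16 Frad -0.34 Fz 8.06
meanF [-9.84  3.    7.79] norm xy 10.29 sd [0.18 0.28 0.4 ]
```

Emit:
send_rows(
  series=[0.0015, 0, 0, 0, -0.7, 0, 0.57, 0.0025, 0, 0.0001, 0, -1.1, 0, 0.57, 0.0025, 0, 0.0001, 0, -1.1, 0, 0.57],
)

```text
time_s: 12.32
tcp_pos: [0.552, 0.007, 0.0757]
eef_rot: [[0.972, -0.002, 0.235], [-0.235, -0.0, 0.972], [-0.002, -1.0, -0.001]]
force: [-9.3, 5.3, 7.4]
grip_width: 0.0263
```

```bash
python3 -c "
from h import *
av()"
```

```text
t 12.3167 pos [0.552  0.007  0.0757] grip 0.0263 TCPang 1.339 r 0.13 Ftan -10.21 Frad -3.08 Fz 7.39
meanF [-9.75  3.85  7.84] norm xy 10.48 sd [0.44 0.28 0.35]
```

Emit:
send_rows(
  series=[-0.003, 0, 0, 0, 1.3, 0, 0.57, -0.003, 0, 0, 0, 1.3, 0, 0.57, -0.003, 0, 0, 0, 1.3, 0, 0.57],
  grip_force=25,
)

```text
time_s: 12.87
tcp_pos: [0.5487, 0.0076, 0.0757]
eef_rot: [[0.966, -0.002, 0.257], [-0.257, -0.0, 0.966], [-0.002, -1.0, -0.001]]
force: [-9.1, 3.5, 6.3]
grip_width: 0.0206
```

```bash
python3 -c "
from h import *
av()"
```

```text
t 12.8667 pos [0.5487 0.0076 0.0757] grip 0.0206 TCPang 1.314 r 0.1302 Ftan -9.66 Frad -1.15 Fz 6.32
meanF [-9.54  2.58  6.48] norm xy 9.88 sd [0.55 0.3  0.51]
```

Emit:
send_rows(
  series=[0.0015, 0, 0, 0, -0.7, 0, 0.57, 0.0025, 0, 0.0001, 0, -1.1, 0, 0.57, 0.0025, 0, 0.0001, 0, -1.1, 0, 0.57],
)

```text
time_s: 13.42
tcp_pos: [0.5508, 0.0071, 0.0756]
eef_rot: [[0.971, -0.003, 0.238], [-0.238, -0.0, 0.971], [-0.003, -1.0, -0.001]]
force: [-13.8, 4.3, 11.1]
grip_width: 0.0202
```

```bash
python3 -c "
from h import *
av()"
```

```text
t 13.4167 pos [0.5508 0.0071 0.0756] grip 0.0202 TCPang 1.33 r 0.1302 Ftan -14.46 Frad -1.02 Fz 11.06
meanF [-13.57   3.72  10.15] norm xy 14.07 sd [0.62 0.7  0.28]
```

Emit:
send_rows(
  series=[-0.002, 0, 0, 0, 0.9, 0, 0.57, -0.004, 0, 0.0001, 0, 1.8, 0, 0.57, -0.006, 0, 0.0003, 0, 2.6, 0, 0.57, -0.008, 0, 0.0004, 0, 3.5, 0, 0.57, -0.008, 0, 0.0004, 0, 3.5, 0, 0.57],
)

```text
time_s: 14.13
tcp_pos: [0.544, 0.009, 0.0757]
eef_rot: [[0.954, -0.001, 0.298], [-0.298, -0.001, 0.954], [-0.001, -1.0, -0.001]]
force: [-4.8, 0.8, 2.3]
grip_width: 0.0206
```

```bash
python3 -c "
from h import *
av()"
```

```text
t 14.1333 pos [0.544  0.009  0.0757] grip 0.0206 TCPang 1.276 r 0.1302 Ftan -4.87 Frad 0.61 Fz 2.32
meanF [-6.42  1.46  4.46] norm xy 6.59 sd [0.31 0.22 0.64]
```

Emit:
send_rows(
  series=[-0.0015, 0, 0, 0, 0.7, 0, 0.57, -0.003, 0, 0.0001, 0, 1.3, 0, 0.57, -0.003, 0, 0.0001, 0, 1.3, 0, 0.57],
)

```text
time_s: 14.68
tcp_pos: [0.5425, 0.0098, 0.0758]
eef_rot: [[0.948, 0.001, 0.318], [-0.318, -0.0, 0.948], [0.001, -1.0, 0.0]]
force: [0.5, 0.0, 0.3]
grip_width: 0.0204
```

```bash
python3 -c "
from h import *
av()"
```

```text
t 14.6833 pos [0.5425 0.0098 0.0758] grip 0.0204 TCPang 1.263 r 0.1298 Ftan 0.44 Frad -0.17 Fz 0.26
meanF [-0.32  0.4  -0.14] norm xy 0.52 sd [0.3  0.55 0.37]
```

Emit:
send_rows(
  series=[-0.001, 0, 0, 0, 0, 0, 0.2, -0.001, 0, 0, 0, 0, 0, 0.2, -0.001, 0, 0, 0, 0, 0, 0.2, -0.001, 0, 0, 0, 0, 0, 0.2, -0.001, 0, 0, 0, 0, 0, 0.2, -0.001, -0.03, 0, 0, 0, 0, 0.2, -0.001, -0.065, 0, 0, 0, 0, 0.2, -0.001, -0.1, 0, 0, 0, 0, 0.2, -0.001, -0.1, 0, 0, 0, 0, 0.2],
)

```text
time_s: 15.73
tcp_pos: [0.5443, 0.0107, 0.1815]
eef_rot: [[0.948, 0.008, 0.317], [-0.317, -0.0, 0.949], [0.007, -1.0, 0.002]]
force: [1.2, -0.6, 1.2]
grip_width: 0.0374
```

Run:
```python
from h import *
import cv2,pickle
o=stat(); c=camera_model("wrist"); w=get_image("wrist"); cv2.imwrite("pics/w4.png",w); pickle.dump(c,open("w4.pkl","wb"))
```

```text
t 15.7333 pos [0.5443 0.0107 0.1815] grip 0.0374 TCPang 1.274 r 0.1284 Ftan 1.28 Frad 0.21 Fz 1.21
```

View pics/w4.png

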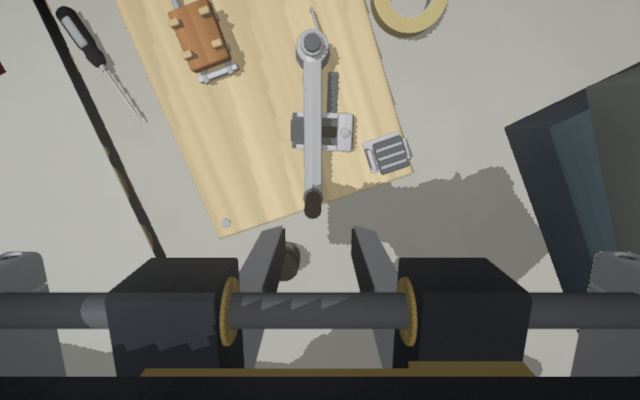

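Run:
```python
from h import *
import pickle
c=pickle.load(open("w4.pkl","rb"))
for u,v,z in[(390,152.5,.048),(313,42,.078),(312.5,205,.096)]:
    p=ray("wrist",u,v,z,c)[:2]; q=B["R"].T@(p-B["t"]); d=q-[.055,-.01];print((u,v),p.round(4),q.round(4),((np.arctan2(d[1],d[0])-np.pi)%(2*np.pi)).round(3))
print(row([.6185,.027,.11],TH-np.pi/2))
```

```text
(390, 152.5) [0.6194 0.0272] [ 0.0928 -0.1169] 1.91
(313, 42) [0.5809 0.1301] [ 0.055  -0.0137] 1.571
(312.5, 205) [0.5415 0.0143] [ 0.0148 -0.1292] 1.245
[0.0656, 0.0692, 0.0397, -0.26, 71.09, 0.22]
```

Emit:
send_rows(
  series=[0.066, 0, 0.0397, 0, 71.1, 0, 1, 0.066, 0, 0.0397, 0, 71.1, 0, 1, 0.066, 0, 0.0397, 0, 71.1, 0, 1, 0.066, 0, 0.0397, 0, 71.1, 0, 1, 0.066, 0, 0.0397, 0, 71.1, 0, 1, 0.066, 0, 0.0397, 0, 71.1, 0, 1, 0.066, 0, 0.0397, 0, 71.1, 0, 1, 0.066, 0, 0.0397, 0, 71.1, 0, 1, 0.066, 0, 0.0397, 0, 71.1, 0, 1, 0.066, 0, 0.0397, 0, 71.1, 0, 1, 0.066, 0, 0.0397, 0, 71.1, 0, 1, 0.066, 0.04, 0.0397, 0, 71.1, 0, 1, 0.066, 0.08, 0.0397, 0, 71.1, 0, 1, 0.066, 0.1, 0.0397, 0, 71.1, 0, 1, 0.066, 0.1, 0.0397, 0, 71.1, 0, 1, 0.066, 0.1, 0.0397, 0, 71.1, 0, 1],
)

```text
time_s: 17.12
tcp_pos: [0.6159, 0.0269, 0.0747]
eef_rot: [[0.01, -0.003, 1.0], [-1.0, 0.0, 0.01], [-0.0, -1.0, -0.003]]
force: [0.9, 0.6, 1.1]
grip_width: 0.0002
```

Run:
```python
from h import *
o=stat(); print(o["eef_rot"].round(3)); print(row([.619,.027,.064],TH-np.pi/2))
```

```text
t 17.1167 pos [0.6159 0.0269 0.0747] grip 0.0002 TCPang 1.88 r 0.1125 Ftan 0.99 Frad -0.27 Fz 1.14
[[ 0.01  -0.003  1.   ]
 [-1.     0.     0.01 ]
 [-0.    -1.    -0.003]]
[-0.0001, 0.0107, 0.0031, 0.14, 0.18, -0.01]
```

Emit:
send_rows(
  series=[0, 0.008, 0.003, 0, 0, 0, 1, 0, 0.012, 0.003, 0, 0, 0, 1, 0, 0.014, 0.003, 0, 0, 0, 1, 0, 0.016, 0.003, 0, 0, 0, 1, 0, 0.016, 0.003, 0, 0, 0, 1],
)

```text
time_s: 17.53
tcp_pos: [0.6198, 0.0268, 0.0598]
eef_rot: [[0.008, 0.001, 1.0], [-1.0, -0.0, 0.008], [0.0, -1.0, 0.001]]
force: [0.3, 0.6, 0.5]
grip_width: 0.0006
```

Emit:
send_rows(
  series=[0, 0.001, 0, 0, 0, 0, 1, 0, 0.002, 0, 0, 0, 0, 1, 0, 0.002, 0, 0, 0, 0, 1],
)

```text
time_s: 17.78
tcp_pos: [0.6198, 0.0268, 0.0576]
eef_rot: [[0.008, 0.0, 1.0], [-1.0, 0.0, 0.008], [-0.0, -1.0, 0.0]]
force: [0.8, -0.5, 2.4]
grip_width: 0.0
```

Run:
```python
from h import *
import cv2
stat(); cv2.imwrite("pics/t5.png",cv2.resize(get_image("top")[150:270,225:385],(640,480),interpolation=2)); stat()
```

```text
t 17.7833 pos [0.6198 0.0268 0.0576] grip 0.0 TCPang 1.912 r 0.1139 Ftan 0.61 Frad 0.79 Fz 2.39
t 17.8333 pos [0.6198 0.0268 0.0577] grip 0.0004 TCPang 1.912 r 0.1139 Ftan 0.79 Frad 0.5 Fz 2.69
```

View pics/t5.png

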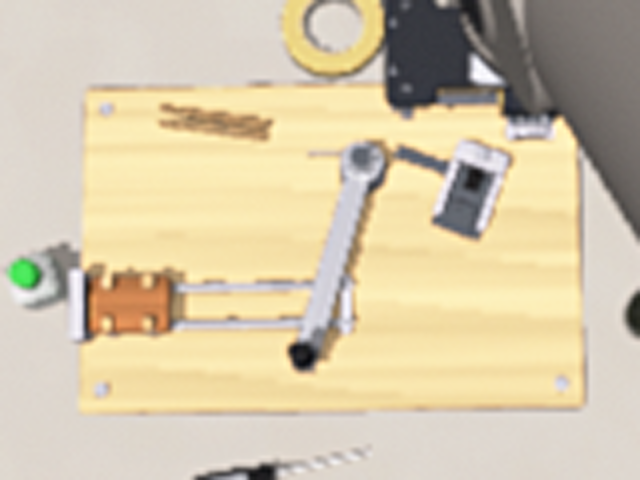

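It has fired: the carriage is against the far stop at about (130,303) and the arm has swung forward. Next I lift off the paddle.

Emit:
send_rows(
  series=[0, -0.02, 0, 0, 0, 0, 1, 0, -0.06, 0, 0, 0, 0, 1, 0, -0.1, 0, 0, 0, 0, 1, 0, -0.13, 0, 0, 0, 0, 1, 0, -0.13, 0, 0, 0, 0, 1, 0, -0.13, 0, 0, 0, 0, 1, 0, -0.13, 0, 0, 0, 0, 1, 0, -0.13, 0, 0, 0, 0, 1, 0, -0.13, 0, 0, 0, 0, 1, 0, -0.13, 0, 0, 0, 0, 1, 0, -0.13, 0, 0, 0, 0, 1, 0, -0.13, 0, 0, 0, 0, 1],
)

```text
time_s: 18.83
tcp_pos: [0.6195, 0.0268, 0.187]
eef_rot: [[0.008, -0.001, 1.0], [-1.0, 0.0, 0.008], [-0.0, -1.0, -0.001]]
force: [0.6, 0.2, 0.7]
grip_width: 0.0002
```

Run:
```python
from h import *
import cv2
stat(); a=get_image("top")[140:300,210:420]; b=get_image("scene")[170:320,200:430]
cv2.imwrite("pics/t6.png",np.hstack([cv2.resize(a,(394,300),interpolation=2),cv2.resize(b,(400,300),interpolation=2)]))
```

```text
t 18.8333 pos [0.6195 0.0268 0.187 ] grip 0.0002 TCPang 1.91 r 0.1137 Ftan 0.62 Frad -0.03 Fz 0.71
```

View pics/t6.png

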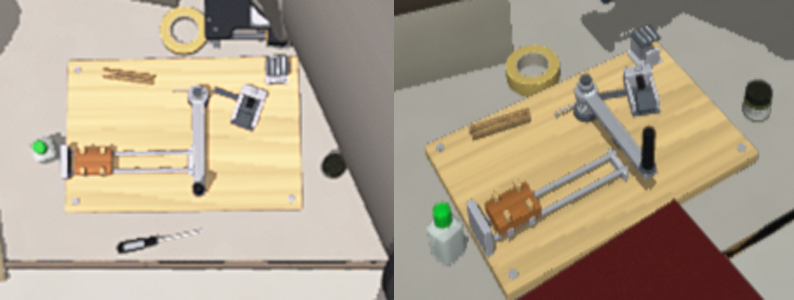

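The carriage is at the far stop, the arm is back at rest, the paddle is up, the bystanders are where they were, and the robot is clear of everything.

```bash
python3 -c "
from bench import *
print(hand_in())"
```

```text
the job is handed in; nothing more can be done
None
```

The launcher was cocked and test-fired, and I handed the job in at about 19 s of the 58 s allowed.

- **Cocking:** I drew the handle back with the fingers loosely either side of it. When I backed off, the force fell to about 0 N, and a picture showed the arm holding itself at about 1.25 rad.
- **Firing:** I pressed the paddle about 4 mm, with about 2.5 N measured on the tool just after the arm fired, then lifted clear.
- **Last checks:** The final pictures show the carriage at the far end stop, the arm back at rest and the paddle free. The pot, driver, tape, glue and peg look undisturbed, and the gripper is well clear.

Three things did not go smoothly:
- **False catches:** Force noise of about 1 N made me think the sear had caught twice, at about 1.07 and 1.17 rad. Backing off showed it had not.
- **Fingers pushed open:** Near the end of the draw, the 5 N grip let the handle push the fingers open slightly, so I raised it to 25 N.
- **Buffer touched:** After that I met the buffer lightly, with a peak of about 14 N against the 25 N limit.

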